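Seat the battery cover and bring the power driver to its screw

ROBOT

A 6-joint arm with a two-finger parallel gripper is mounted at the origin on a cart in front of the work surface, level with it; the furniture and walls round the work are solid. World frame = base frame: x ahead of the robot, y to its left, z up, the work surface at z = 0. Lengths are in m, angles in rad, forces in N, time in s.
With the tool pointing down it reaches from about 0.4 to 0.925 m from the base axis. Payload 3.4 kg.
Tool frame: the origin (TCP) lies between the finger pads; the fingertips stand 17 mm ahead of it and the grasp point (between the pads) lies 2 mm behind it; z points along the fingers, y is the line along which they close (so a half turn about z gives the same grasp; the last joint's range is limited). The gripper opens to 85 mm and grips with 20 to 120 N. Pads are 22 mm wide; open, the fingers measure 114 mm over their backs; the gripper's body (76 mm by 85 mm) begins 54 mm behind the grasp point. The pads swing forward as they close: fully open they stand 13 mm farther back than shut.
Start: joints at [-1.194, 0.307, 1.506, -0, 1.328, -0.073], TCP at [0.25, -0.518, 0.248] pointing down, gripper open.
Joint ranges: [-3.12, 3.12], [-1.05, 2.28], [0.14, 2.33], [-1.42, 4.57], [0.1, 2.73], [-2.68, 2.68]. Speed limits (rad/s): [2.57, 2.57, 3.14, 3.14, 3.14, 3.14].

INTERFACE

Orientations are given as a 3x3 rotation matrix whose columns are the frame's x, y, z axes.
In Python, from plant import r gives the robot as it stands. The module is installed in compiled form; this text tells all that it offers.
- The arm moves only by the tool step_arm, never from a script. Its argument "plan" is a list of rows, each a list of 7 numbers: the finger opening in mm, from 0 to 85.4, then the shift along the tool's x, y, z in mm, then the turn, a rotation vector about the tool's x, y, z in degrees. In form: [[fingers, tx, ty, tz, ax, ay, az], ...]. A call has 1 to 20 rows; each row shifts and turns the commanded pose from where the row before left it, along the tool's axes as they then stand; what a row does not reach is not made up. A row lasts 1/8 s, in which the tool goes at most 62.5 mm and 10.7 degrees, less where a joint would pass 70% of its speed; a pose out of reach is approached as far as the arm can. A call is refused whole if a number of a shift passes 62.5 or a number of a turn 10.7, either way. A call with a gripper value outside its range is refused whole. The fingers move at their own pace and stop on an object; "newtons" is the grip in N (left out, the last holds). Time passes only in rows, so rows that do not move let the fingers close. It gives the time, the measured TCP pose, the force, the opening and the grip force at its end, in the units of the state.
- r.get_obs(): the state, without advancing time (a new reading comes with each control period).
- r.snapshot(name): name is "side" or "top"; returns the picture (480x640x3 uint8, red, green, blue); there is no depth.
- r.get_calibration(name): a dict with "fov_y" (degrees; the focal length in pixels is half the picture's height over the tangent of half this angle, whatever the lens; pixels are square), "cx", "cy" (the principal point, pixels), "origin" and "rotation" of the camera in the world. Camera axes: x right, y down, z forward; pixel columns grow to the right and rows downward; lengths in m; the calibration is good to about 2 mm. A picture is of the moment at which its call begins. get_calibration takes no time and is no camera call.
- r.close_job(): hands the job in; it is judged then, once.
The state is a dict: "time_s": time; "joints": joint angles; "joint_vel": joint speeds; "effort": joint torques, N m; "position": TCP position; "tool_rot": TCP orientation; "wrist_force": force on the tool from outside, world axes, zero at the start; "ft_torque": the same for the moment, N m; "grip_width": finger opening in m; "grasp_force": force on a finger pad.
Only numpy, scipy, OpenCV 4.12 (cv2) and the standard library are available. Lean on these libraries where they do the work, as an engineer would, in place of code of your own. Each camera call takes 0.05 s, during which the arm holds its last target. There are 200 camera calls.

TASK

Press the cover of the battery compartment down until it is fully home, flush with the rim. Then draw the powered screwdriver (the tool with the thick handle) out of its slanted stand, turn it upright with the bit pointing straight down, and finish while holding it there, still and in the air, with the bit tip about 5 cm above the head of the cover's screw. Leave the slim scriber in its bay, and the other things on the bench where they are.

Things in the scene. Friction and masses are not known exactly. Their poses are not given: they have to be found in the camera images.
- compartment: battery compartment, an open-topped black plastic box fixed to the bench, 130 x 84 mm (its x and y) and 38 mm high to the rim, with a fixing lug at each x end (174 mm over the lugs). Origin at the centre of its underside, z up. A grey cover, 116 x 70 x 8 mm, sits in its mouth.
- cover (a joint): how far the cover has been pushed down, m: 0 to 0.0015 at the start (its plate stands 6 to 4.5 mm proud of the rim), 0.006 = fully home against its stop, flush with the rim. It slides straight down with a stiff, springless friction of about 8 N and stays where it is left; 12 to 20 N seats it.
- cover_pad (a point): centre of the round thumb pad (26 mm across, 1 mm high) in the middle of the cover, on its top face; moves down with the cover (z = 0.045 m when the cover is at 0, 0.039 m when home). Press here.
- screw (a point): centre of the top of the steel cross-head screw (head 10 mm across) in the cover, 43 mm from the pad along the compartment's +x; z = 0.0395 m when the cover is home; its z axis points up.
- tool_stand: fixed stand: foot 130 x 165 mm, on it a grey block 150 mm wide whose top face slants 40 degrees from level towards the stand's -x (the robot). Two through bays, 16 mm wide, 35 mm long, mouths at x = -11, y = +40 and -40, z = 88 mm. About 105 mm high. Origin: centre of the underside, z up. One bay holds the powered screwdriver, the other the scriber; which is which varies.
- power_driver: loose black tool, 0.10 to 0.16 kg: round handle 24 mm thick, 85 mm long; below its shoulder a nose 14 mm thick, 33 mm long in the bay, then a steel bit 5 mm thick, 35 mm long. Origin: centre of the shoulder; +z along the handle to its butt. Leans 40 to 46 degrees from upright (a little play in the bay), handle up and towards the robot; drawn 70 mm along its +z it clears the stand.
- driver_handle (a point): the place to grip the powered screwdriver: on its axis, 50 mm up the handle from the shoulder, 35 mm below the butt end; 118 mm from the bit tip. z axis as the tool's. The handle is round, so it can be gripped across any diameter; the sideways one (the stand's y) is free of obstacles.
- driver_tip (a point): tip of the screwdriver's bit, 68 mm from the shoulder along the tool's -z.
- scriber: slim scriber in the other bay, black, handle 11 mm thick and 80 mm long with a 20 mm collar at the shoulder; origin at the shoulder, +z along the handle. Leave it in its bay.
- jar: small jar, 45 mm across, 30 mm high, standing between the stand and the compartment; bystander
- tape_roll: roll of black tape lying flat, 58 mm across, 19 mm high, behind the work; bystander
- filter: white filter cassette, 90 x 48 x 18 mm, lying behind the work; bystander

How it is judged:
By the outcome, as a careful person would: the job done as asked, in the order asked, and still so for the second after the job is handed in, while the arm keeps its last pose, push and grip.
It also fails if it takes over 48 s, if anything falls off the work surface, if the arm or the gripper's body presses on something with over 40 N, if the wrist force passes 120 N, or if a joint passes its speed limit or range.

## Working session

There is one attempt and no reset: what is moved stays moved. The work goes in short steps, Python scripts to look and compute and a tool call to move; the robot and the scene stay as the last step left them, time stands still between calls to the robot, and variables do not carry over. Pictures are saved under pics/ and viewed, at most 10 in all, crops included, and the job is handed in when it is done.

Besides the shell and the picture viewer there is one more tool, called after "Emit:" as a command line: name --pt "numbers of a row" for each row, then --argument value for the rest. step_arm: Moves the arm, as the interface text tells. Its arguments: {"type":"object","properties":{"plan":{"type":"array","items":{"type":"array","items":{"type":"number"}}},"newtons":{"type":"number"}},"required":["plan"]}

```bash
mkdir -p pics
python3 - <<'E'
from plant import r
import cv2
for n in("side","top"):
    cv2.imwrite(f"pics/{n}0.png",r.snapshot(n)[:,:,::-1]); c=r.get_calibration(n); print(n,c)
E
```

```text
side {'fov_y': 42.20484766402623, 'cx': 319.7947005504038, 'cy': 238.65780140912622, 'origin': array([0.26443746, 0.84114954, 0.67727583]), 'rotation': array([[-0.92113542, -0.20410324,  0.33143839],
       [-0.38882408,  0.52194778, -0.75920113],
       [-0.01803812, -0.82819827, -0.56014484]])}
top {'fov_y': 42.19507064634584, 'cx': 320.14757812060964, 'cy': 235.7815757474615, 'origin': array([0.50998631, 0.04324468, 1.30920076]), 'rotation': array([[ 0.02465158, -0.99609222,  0.08480919],
       [-0.99959643, -0.02575819, -0.01197862],
       [ 0.01411635, -0.08447967, -0.99632521]])}
```

View pics/side0.png

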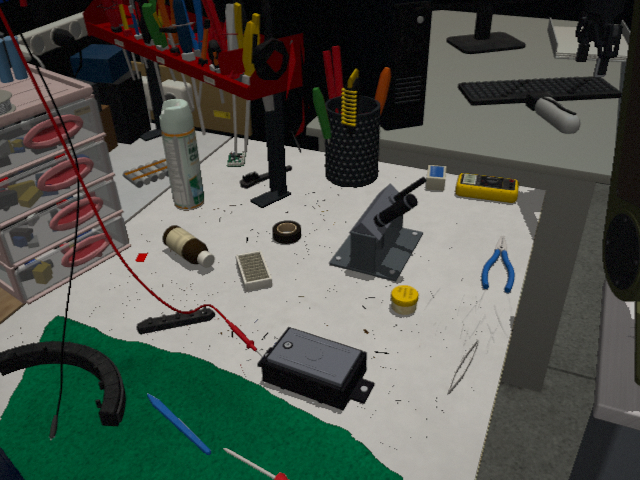

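View pics/top0.png

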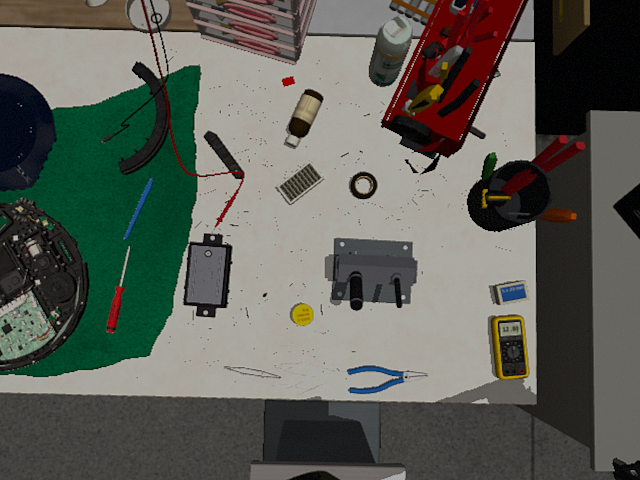

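The top view shows the compartment at about (207,275) with its screw at (208,253), the driver in the stand's left bay with its butt at about (356,305), and the scriber at (398,290). In the side view the compartment is at (315,365), the stand at (375,240), and the driver butt at about (410,202). I'll zoom in for detail.

Run:
```python
import cv2,numpy as np
t=cv2.imread("pics/top0.png");s=cv2.imread("pics/side0.png")
f=lambda im,x,y,w,h,k:cv2.resize(np.clip(im[y:y+h,x:x+w].astype(float)*1.6+20,0,255).astype(np.uint8),None,fx=k,fy=k,interpolation=cv2.INTER_CUBIC)
a=f(t,175,225,80,100,5);b=f(t,320,230,80,100,5)
cv2.imwrite("pics/c1.png",np.hstack([a,b]))
a=f(s,255,315,130,100,3);b=f(s,325,170,130,100,3)
cv2.imwrite("pics/c2.png",np.hstack([a,b]))
```

```text
(no output)
```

View pics/c1.png

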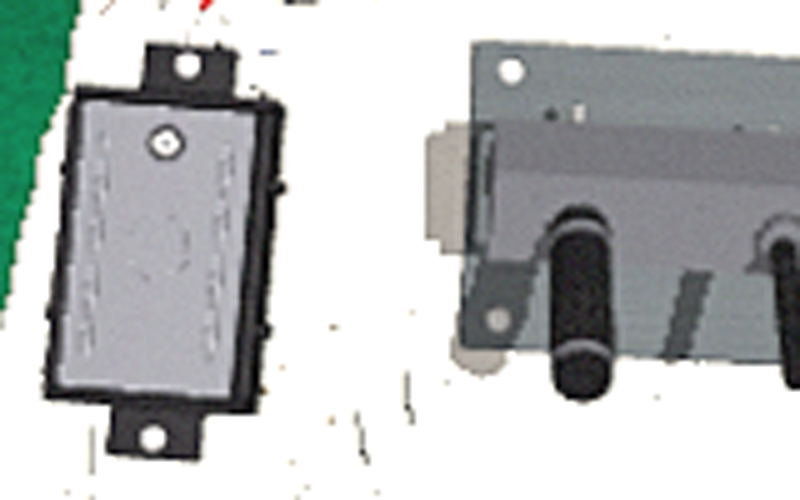

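View pics/c2.png

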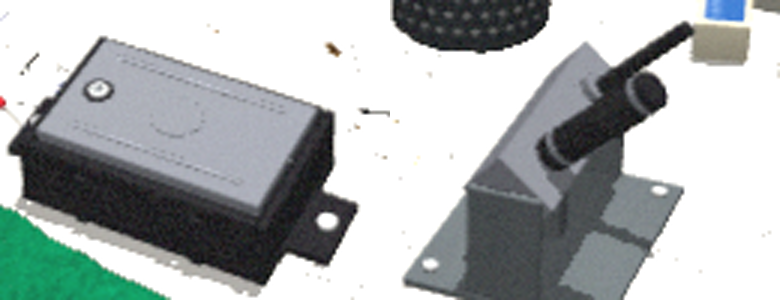

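The crops show, in full-image pixels:
- **Screw:** top (208.2,253.4), side (287.7,345.0).
- **Pad:** top about (207.3,274.4), side about (314.3,353.3).
- **Driver butt centre:** top about (356.6,305), side about (411.7,201).
- **Driver shoulder:** top about (356.2,274), side about (378,220.5).

Next I'll triangulate these.

```bash
cat > h.py <<'E'
from plant import r
import numpy as np
def ray(n,u,v):
    c=r.get_calibration(n);f=240/np.tan(np.radians(c["fov_y"]/2))
    d=c["rotation"]@np.array([(u-c["cx"])/f,(v-c["cy"])/f,1]);return np.array(c["origin"]),d/np.linalg.norm(d)
def plane(n,u,v,z):
    o,d=ray(n,u,v);return o+d*(z-o[2])/d[2]
def tri(p,q):
    (a,d),(b,e)=ray("top",*p),ray("side",*q)
    s=np.linalg.lstsq(np.c_[d,-e],b-a,rcond=None)[0]
    P,Q=a+s[0]*d,b+s[1]*e;return (P+Q)/2,np.linalg.norm(P-Q)
E
python3 - <<'E'
from h import *
np.set_printoptions(precision=4,suppress=True)
sc=tri((208.2,253.4),(287.7,345));pd=tri((207.3,274.4),(314.3,353.3));print("screw",sc,"pad",pd)
print(plane("top",208.2,253.4,.045),plane("side",287.7,345,.045))
# cover edges direction: corners at z .043
c=[plane("top",175+x/5,225+y/5,.043) for x,y in((83,98),(257,110),(232,398),(58,385))]
m=np.mean(c,0);a=(c[0]+c[1]-c[2]-c[3])[:2];print("cover c",m,"yaw",np.degrees(np.arctan2(a[1],a[0])),np.linalg.norm(a)/2)
L=[plane("top",175+x/5,225+y/5,.004) for x,y in((187,66),(153,437))];d=L[0]-L[1];print("lugs",np.mean(L,0),np.degrees(np.arctan2(d[1],d[0])))
b=tri((356.6,305.2),(411.7,201));s=tri((356.2,274),(378.3,220.7));print("butt",b,"sh",s)
v=b[0]-s[0];print(v,np.linalg.norm(v),np.degrees(np.arccos(v[2]/np.linalg.norm(v))),np.degrees(np.arctan2(v[1],v[0])))
f=[plane("top",320+(x-400)/5,230+y/5,.004) for x,y in((472,42),(800,57))];d=f[0]-f[1];print("stand y dir",np.degrees(np.arctan2(d[1],d[0]))-90)
o=r.get_obs();print(o["time_s"],o["position"],o["tool_rot"],o["grip_width"])
E
```

```text
screw (array([0.5755, 0.2543, 0.0443]), np.float64(0.0007262101991990095)) pad (array([0.5331, 0.2546, 0.0435]), np.float64(0.00034831800500795414))
[0.5758 0.2543 0.045 ] [0.5749 0.2548 0.045 ]
cover c [0.5332 0.2564 0.043 ] yaw -2.6766509638171776 0.11666097090455957
lugs [0.5326 0.2577 0.004 ] -2.9633402312197092
butt (array([ 0.4809, -0.042 ,  0.1435]), np.float64(0.0004522115237603412)) sh (array([ 0.5394, -0.0442,  0.0897]), np.float64(0.0023445962534393737))
[-0.0585  0.0022  0.0538] 0.07951707938095409 47.41318505542909 177.8125930026397
stand y dir -1.1482422392964935
0.1 [ 0.2497 -0.5173  0.2475] [[ 0.9005  0.4348 -0.0007]
 [ 0.4348 -0.9005  0.0017]
 [ 0.0001 -0.0019 -1.    ]] 0.08562806748976037
```

Emit:
step_arm --pt "0 0 0 0 0 0 8.6" --pt "0 0 0 0 0 0 8.6" --pt "0 0 0 0 0 0 8.6" --pt "0 50 -20 0 0 0 0" --pt "0 50 -20 0 0 0 0" --pt "0 50 -20 0 0 0 0" --pt "0 50 -20 0 0 0 0" --pt "0 6 -50 0 0 0 0" --pt "0 6 -50 0 0 0 0" --pt "0 6 -50 0 0 0 0" --pt "0 6 -50 0 0 0 0" --pt "0 6 -50 0 0 0 0" --pt "0 6 -50 0 0 0 0" --pt "0 6 -50 0 0 0 0" --pt "0 6 -50 0 0 0 0" --pt "0 6 -50 0 0 0 0" --pt "0 6 -50 0 0 0 0" --pt "0 6 -50 0 0 0 0" --pt "0 6 -50 0 0 0 0" --pt "0 0 0 0 0 0 0" --newtons 40

```text
time_s: 2.6
position: [0.5223, 0.1653, 0.2478]
tool_rot: [[1.0, 0.004, -0.0], [0.004, -1.0, 0.001], [-0.0, -0.001, -1.0]]
wrist_force: [0.3, 0.3, -0.4]
grip_width: -0.0003
grasp_force: 0.0
```

Emit:
step_arm --pt "0 5 -45 0 0 0 0" --pt "0 6 -45 0 0 0 0" --pt "0 0 0 50 0 0 0" --pt "0 0 0 50 0 0 0" --pt "0 0 0 50 0 0 0" --pt "0 0 0 20 0 0 0" --pt "0 0 0 0 0 0 0" --pt "0 0 0 0 0 0 0"

```text
time_s: 3.6
position: [0.5342, 0.2517, 0.0791]
tool_rot: [[1.0, -0.001, 0.001], [-0.001, -1.0, 0.0], [0.001, -0.0, -1.0]]
wrist_force: [0.2, -0.1, -0.3]
grip_width: -0.0002
grasp_force: 0.0
```

Emit:
step_arm --pt "0 0 0 5 0 0 0" --pt "0 0 0 3 0 0 0" --pt "0 0 0 3 0 0 0" --pt "0 0 0 2 0 0 0" --pt "0 0 0 2 0 0 0" --pt "0 0 0 0 0 0 0"

```text
time_s: 4.35
position: [0.5332, 0.252, 0.0631]
tool_rot: [[1.0, -0.0, -0.0], [-0.0, -1.0, -0.0], [-0.0, 0.0, -1.0]]
wrist_force: [0.7, 0.7, 0.0]
grip_width: 0.0001
grasp_force: 0.0
```

Emit:
step_arm --pt "0 0 -3 0 0 0 0" --pt "0 0 0 2 0 0 0" --pt "0 0 0 1 0 0 0" --pt "0 0 0 1 0 0 0" --pt "0 0 0 1 0 0 0" --pt "0 0 0 0 0 0 0"

```text
time_s: 5.1
position: [0.5336, 0.2554, 0.0593]
tool_rot: [[1.0, -0.0, 0.001], [-0.0, -1.0, 0.001], [0.001, -0.001, -1.0]]
wrist_force: [-0.8, 0.3, 6.7]
grip_width: 0.0004
grasp_force: 3.2
```

Emit:
step_arm --pt "0 0 0 1 0 0 0" --pt "0 0 0 1 0 0 0" --pt "0 0 0 0 0 0 0"

```text
time_s: 5.48
position: [0.5336, 0.2554, 0.0573]
tool_rot: [[1.0, -0.0, 0.001], [-0.0, -1.0, 0.001], [0.001, -0.001, -1.0]]
wrist_force: [-1.1, -0.2, 6.6]
grip_width: -0.0002
grasp_force: 3.4
```

Emit:
step_arm --pt "0 0 0 1 0 0 0" --pt "0 0 0 0.5 0 0 0" --pt "0 0 0 0 0 0 0"

```text
time_s: 5.85
position: [0.5337, 0.2554, 0.056]
tool_rot: [[1.0, -0.001, 0.001], [-0.001, -1.0, 0.001], [0.001, -0.001, -1.0]]
wrist_force: [-1.0, -0.7, 8.2]
grip_width: -0.0003
grasp_force: 4.1
```

Emit:
step_arm --pt "0 0 0 0.5 0 0 0" --pt "0 0 0 0.3 0 0 0" --pt "0 0 0 0 0 0 0"

```text
time_s: 6.22
position: [0.5336, 0.2554, 0.056]
tool_rot: [[1.0, -0.0, 0.001], [-0.0, -1.0, 0.001], [0.001, -0.001, -1.0]]
wrist_force: [-2.6, -0.8, 13.5]
grip_width: -0.0002
grasp_force: 6.6
```

Emit:
step_arm --pt "0 0 0 0.5 0 0 0" --pt "0 0 0 0.2 0 0 0" --pt "0 0 0 0 0 0 0"

```text
time_s: 6.6
position: [0.5336, 0.2554, 0.0559]
tool_rot: [[1.0, -0.0, 0.002], [-0.0, -1.0, 0.001], [0.002, -0.001, -1.0]]
wrist_force: [-5.0, -0.8, 18.4]
grip_width: -0.0
grasp_force: 8.8
```

The cover has stopped at its seat: z hasn't changed while the force rose to 18 N. Now I'll move over to the driver.

Emit:
step_arm --pt "0 0 0 -20 0 0 0" --pt "0 0 0 -60 0 0 0" --pt "0 0 0 -60 0 0 0" --pt "0 0 0 -60 0 0 0" --pt "85 -10 50 -10 0 0 0" --pt "85 -10 50 0 0 0 0" --pt "85 -10 50 0 0 0 0" --pt "85 -10 50 0 0 0 0" --pt "85 -10 50 0 0 0 0" --pt "85 -10 50 0 0 0 0" --pt "85 0 0 0 0 9 0" --pt "85 0 0 0 0 9 0" --pt "85 0 0 0 0 9 0" --pt "85 0 0 0 0 9 0" --pt "85 0 0 0 0 8 0" --pt "85 0 0 0 0 0 0" --pt "85 0 0 0 0 0 0"

```text
time_s: 8.72
position: [0.476, -0.04, 0.2643]
tool_rot: [[0.751, 0.013, 0.661], [0.003, -1.0, 0.016], [0.661, -0.01, -0.75]]
wrist_force: [0.6, -0.8, 1.2]
grip_width: 0.0847
grasp_force: 0.0
```

Run:
```python
from h import *
import cv2
np.set_printoptions(precision=4,suppress=True)
N=[];L={}
for n,(x,y,w,h),th in(("top",(340,270,30,45),36),("side",(368,190,52,36),36)):
    g=cv2.imread(f"pics/{n}0.png",0)[y:y+h,x:x+w]
    m=cv2.morphologyEx((g<th).astype(np.uint8),cv2.MORPH_CLOSE,np.ones((3,3)));m=cv2.morphologyEx(m,cv2.MORPH_OPEN,np.ones((5,5)))
    k,lab,st,ce=cv2.connectedComponentsWithStats(m);i=1+st[1:,4].argmax()
    p=np.argwhere(lab==i)[:,::-1].astype(np.float32)+[x,y]
    rc=cv2.minAreaRect(p.astype(np.float32));vx,vy,cx,cy=cv2.fitLine(p.astype(np.float32),2,0,.01,.01).ravel()
    print(n,rc,st[i],(vx,vy),(cx,cy));L[n]=(cx,cy)
    a,b=ray(n,cx-20*vx,cy-20*vy)[1],ray(n,cx+20*vx,cy+20*vy)[1];N.append(np.cross(a,b))
u=np.cross(*N);u/=np.linalg.norm(u);u*=np.sign(u[2]);print("axis",u,np.degrees(np.arccos(u[2])))
print("mid",tri(L["top"],L["side"]))
```

```text
top ((355.66632080078125, 290.4920959472656), (37.291080474853516, 12.2242431640625), 87.27368927001953) [  9   2  14  38 439] (np.float32(0.036715318), np.float32(0.99932575)) (np.float32(355.55807), np.float32(290.30978))
side ((396.6445617675781, 211.92332458496094), (24.34482765197754, 47.41379165649414), 43.602821350097656) [  7   0  42  36 769] (np.float32(0.7353849), np.float32(-0.6776497)) (np.float32(396.21585), np.float32(209.80624))
axis [-0.5974  0.0229  0.8016] 36.71755505246954
mid (array([ 0.5075, -0.0414,  0.1207]), np.float64(0.0024622740159113347))
```

Emit:
step_arm --pt "85 0 0 0 0 2.5 0" --pt "85 -30 1 15 0 0 0" --pt "85 -30 1 15 0 0 0" --pt "85 -20 0 15 0 0 0" --pt "85 0 0 0 0 0 0" --pt "85 0 0 0 0 0 0"

```text
time_s: 9.48
position: [0.4719, -0.0446, 0.2058]
tool_rot: [[0.74, 0.019, 0.672], [0.004, -1.0, 0.024], [0.672, -0.015, -0.74]]
wrist_force: [0.2, 0.4, 0.5]
grip_width: 0.0847
grasp_force: 0.0
```

Run:
```python
from h import *
import cv2
t=r.snapshot("top")[:,:,::-1];s=r.snapshot("side")[:,:,::-1]
f=lambda im,x,y,w,h,k:cv2.resize(np.clip(im[y:y+h,x:x+w].astype(float)*1.8+20,0,255).astype(np.uint8),None,fx=k,fy=k,interpolation=cv2.INTER_CUBIC)
cv2.imwrite("pics/d1.png",np.hstack([f(t,310,230,100,120,4),f(s,360,140,100,120,4)]))
```

```text
(no output)
```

View pics/d1.png

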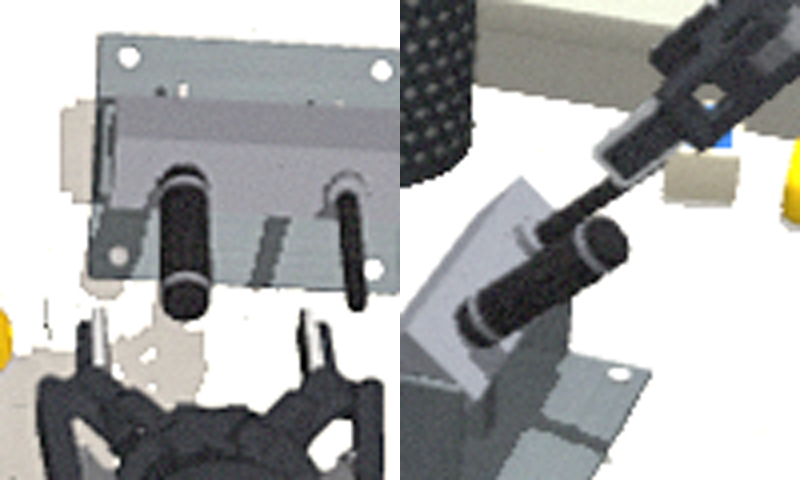

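The top half shows the handle at about x = 356 px, with the open fingers centred near 360 px and still short of the butt. The side half shows the gripper up and behind the butt, and parallel to the handle axis. The arm stopped short of the commanded pose, so I'll check the joints and the projection.

Run:
```python
from h import *
np.set_printoptions(precision=4,suppress=True)
o=r.get_obs();print(o["time_s"],o["joints"],o["position"]);p=np.array(o["position"]);R=np.array(o["tool_rot"])
def proj(n,P):
    c=r.get_calibration(n);f=240/np.tan(np.radians(c["fov_y"]/2));q=np.array(c["rotation"]).T@(P-c["origin"]);return c["cx"]+f*q[0]/q[2],c["cy"]+f*q[1]/q[2]
for n in("top","side"):print(n,proj(n,p),proj(n,p+.017*R[:,2]))
b=tri((310+186/4,230+299/4),(360+608/4,140+241/4));s=tri((310+184/4,230+176/4),(360+479/4,140+325/4));v=b[0]-s[0]
print(b,s,v/np.linalg.norm(v),np.linalg.norm(v),np.degrees(np.arccos(v[2]/np.linalg.norm(v))))
b=b[0];u=v/np.linalg.norm(v)
print("tool-frame offset to grip point:",1e3*R.T@(b-.035*u-(p-.002*R[:,2])),"axis in tool",R.T@u)
```

```text
9.575 [-0.4001  0.0248  2.3258  1.2397  0.3045  0.0362] [ 0.4714 -0.0445  0.2058]
top (np.float64(360.50209633135495), np.float64(311.7249993539673)) (np.float64(359.8452192104941), np.float64(305.01669255163046))
side (np.float64(420.19075691489496), np.float64(168.10316550023026)) (np.float64(412.7482553203316), np.float64(173.91533848257137))
(array([ 0.4026, -0.0465,  0.1701]), np.float64(0.16045714649810405)) (array([ 0.4537, -0.0501,  0.1209]), np.float64(0.172933594131022)) [-0.7191  0.0502  0.6931] 0.07105573273343056 46.124995330590004
tool-frame offset to grip point: [-72.6125   3.8421  16.9667] axis in tool [-0.0661 -0.074  -0.9951]
```

Emit:
step_arm --pt "85 0 0 0 0 -7 0" --pt "85 0 0 0 0 -7 0" --pt "85 0 0 0 0 0 0"

```text
time_s: 9.95
position: [0.4765, -0.0325, 0.2077]
tool_rot: [[0.806, 0.048, 0.59], [0.016, -0.998, 0.06], [0.592, -0.039, -0.805]]
wrist_force: [0.1, 1.0, 1.3]
grip_width: 0.0849
grasp_force: 0.0
```

Run:
```python
from h import *
np.set_printoptions(precision=4,suppress=True)
o=r.get_obs();print(o["time_s"],o["joints"],o["position"]);p=np.array(o["position"]);R=np.array(o["tool_rot"])
print(R)
b=tri((310+186/4,230+299/4),(360+208/4,140+241/4));s=tri((310+184/4,230+176/4),(360+79/4,140+325/4));v=b[0]-s[0]
print(b,s,v/np.linalg.norm(v),np.linalg.norm(v),np.degrees(np.arccos(v[2]/np.linalg.norm(v))))
b=b[0];u=v/np.linalg.norm(v)
g=b-.035*u;print(g,"tool-frame offset to grip point:",1e3*R.T@(g-(p-.002*R[:,2])),"axis in tool",R.T@u)
```

```text
9.95 [-0.353   0.0196  2.2265  0.7212  0.4045  0.582 ] [ 0.4765 -0.0325  0.2077]
[[ 0.8061  0.0482  0.5898]
 [ 0.016  -0.9981  0.0596]
 [ 0.5915 -0.0386 -0.8053]]
(array([ 0.4811, -0.0419,  0.145 ]), np.float64(0.0017700042899860113)) (array([ 0.5381, -0.0443,  0.0889]), np.float64(0.005026572451098306)) [-0.7123  0.0303  0.7012] 0.08002260803013102 45.47362188199432
[ 0.506  -0.0429  0.1204] tool-frame offset to grip point: [-27.9176  15.1988  89.0696] axis in tool [-0.1589 -0.0916 -0.983 ]
```

Emit:
step_arm --pt "85 0 0 0 -1.5 -3 0" --pt "85 0 0 0 -1.5 -3 0" --pt "85 0 0 0 -2 -3 0" --pt "85 0 0 0 0 0 0"

```text
time_s: 10.45
position: [0.4754, -0.0309, 0.2063]
tool_rot: [[0.889, 0.004, 0.457], [0.018, -0.999, -0.026], [0.457, 0.032, -0.889]]
wrist_force: [0.8, 0.3, -0.5]
grip_width: 0.0853
grasp_force: 0.0
```

```bash
cat > off.py <<'E'
from h import *
np.set_printoptions(precision=3,suppress=True)
o=r.get_obs();p=np.array(o["position"]);R=np.array(o["tool_rot"]);print(o["time_s"],o["joints"],p);print(R)
g=np.array([.506,-.0425,.119]);u=np.array([-.70,.025,.714])
print("offset mm",1e3*R.T@(g-(p-.002*R[:,2])),"axis in tool",R.T@u)
E
python3 off.py
```

```text
10.45 [-0.203  0.031  2.111  0.131  0.532  1.259] [ 0.475 -0.031  0.206]
[[ 0.889  0.004  0.457]
 [ 0.018 -0.999 -0.026]
 [ 0.457  0.032 -0.889]]
offset mm [-12.882   8.948  93.907] axis in tool [-0.296 -0.005 -0.955]
```

Emit:
step_arm --pt "85 -7 5 14 0 0 0" --pt "85 -6 4 20 0 0 0" --pt "85 0 0 0 0 0 0"

```text
time_s: 10.82
position: [0.4766, -0.042, 0.168]
tool_rot: [[0.892, -0.0, 0.452], [0.014, -1.0, -0.027], [0.451, 0.03, -0.892]]
wrist_force: [0.3, 0.7, 0.1]
grip_width: 0.0852
grasp_force: 0.0
```

```bash
python3 off.py
```

```text
10.825 [-0.235  0.103  2.166  0.196  0.417  1.168] [ 0.477 -0.042  0.168]
[[ 0.892 -0.     0.452]
 [ 0.014 -1.    -0.027]
 [ 0.451  0.03  -0.892]]
offset mm [ 4.064 -1.005 59.003] axis in tool [-0.302 -0.003 -0.954]
```

Emit:
step_arm --pt "85 2 0 20 0 0 0" --pt "85 2 0 20 0 0 0" --pt "85 0 -1 12 0 0 0" --pt "85 0 0 6 0 0 0" --pt "85 0 0 0 0 0 0"

```text
time_s: 11.45
position: [0.5084, -0.0429, 0.12]
tool_rot: [[0.891, 0.0, 0.454], [0.015, -0.999, -0.029], [0.454, 0.033, -0.89]]
wrist_force: [-1.5, -0.3, 0.5]
grip_width: 0.085
grasp_force: 0.0
```

```bash
python3 off.py
```

```text
11.45 [-0.215  0.239  2.181  0.269  0.262  1.104] [ 0.508 -0.043  0.12 ]
[[ 0.891  0.     0.454]
 [ 0.015 -0.999 -0.029]
 [ 0.454  0.033 -0.89 ]]
offset mm [-2.561 -0.389  1.779] axis in tool [-0.299 -0.002 -0.955]
```

Within 3 mm. Shift slightly and close in stages.

Emit:
step_arm --pt "60 -2 0 1 0 0 0" --pt "40 0 0 0 0 0 0" --pt "30 0 0 0 0 0 0" --pt "20 0 0 0 0 0 0" --pt "15 0 0 0 0 0 0" --pt "15 0 0 0 0 0 0" --pt "15 0 0 0 0 0 0" --pt "15 0 0 0 0 0 0" --newtons 60

```text
time_s: 12.45
position: [0.5072, -0.0429, 0.1186]
tool_rot: [[0.89, 0.001, 0.455], [0.015, -0.999, -0.029], [0.455, 0.033, -0.89]]
wrist_force: [-2.9, 1.9, 5.8]
grip_width: 0.0229
grasp_force: 58.3
```

Emit:
step_arm --pt "15 -1.5 0 -4.8 0 0 0" --pt "15 -3 0 -9.5 0 0 0" --pt "15 0 0 0 0 0 0"

```text
time_s: 12.82
position: [0.4963, -0.0427, 0.1295]
tool_rot: [[0.89, 0.0, 0.455], [0.015, -0.999, -0.029], [0.455, 0.033, -0.89]]
wrist_force: [-0.1, 0.2, 0.2]
grip_width: 0.023
grasp_force: 58.6
```

Emit:
step_arm --pt "15 -3 0 -9.5 0 0 0" --pt "15 -3 0 -9.5 0 0 0" --pt "15 -3 0 -9.5 0 0 0" --pt "15 -3 0 -9.5 0 0 0" --pt "15 0 0 0 0 0 0"

```text
time_s: 13.45
position: [0.4683, -0.0418, 0.1581]
tool_rot: [[0.89, 0.0, 0.456], [0.015, -0.999, -0.029], [0.455, 0.033, -0.89]]
wrist_force: [0.2, 0.1, -1.0]
grip_width: 0.0224
grasp_force: 58.7
```

Emit:
step_arm --pt "15 -3 0 -9.5 0 0 0" --pt "15 -3 0 -9.5 0 0 0" --pt "15 -2 0 -6 0 0 0" --pt "15 0 0 0 0 0 0"

```text
time_s: 13.95
position: [0.4501, -0.0412, 0.1765]
tool_rot: [[0.89, 0.0, 0.456], [0.015, -0.999, -0.029], [0.455, 0.033, -0.89]]
wrist_force: [0.3, 0.0, -0.5]
grip_width: 0.0228
grasp_force: 58.7
```

Emit:
step_arm --pt "15 9 0 -18 0 0 0" --pt "15 9 0 -18 0 0 0" --pt "15 9 0 -18 0 0 0" --pt "15 9 0 -18 0 0 0" --pt "15 9 0 -18 0 0 0" --pt "15 0 0 0 0 0 0"

```text
time_s: 14.7
position: [0.4507, -0.0381, 0.2782]
tool_rot: [[0.889, 0.0, 0.458], [0.016, -0.999, -0.03], [0.458, 0.034, -0.888]]
wrist_force: [-0.2, -0.2, -2.0]
grip_width: 0.0224
grasp_force: 58.8
```

Emit:
step_arm --pt "15 10 -10 0 0 -8.8 0" --pt "15 10 -10 0 0 -8.8 0" --pt "15 10 -10 0 0 -8.8 0" --pt "15 10 -10 0 0 -8.8 0" --pt "15 10 -10 0 0 -8.8 0" --pt "15 0 0 0 0 0 0" --pt "15 0 0 0 0 0 0"

```text
time_s: 15.58
position: [0.4972, 0.0124, 0.2813]
tool_rot: [[0.956, 0.001, -0.294], [-0.009, -0.999, -0.031], [-0.293, 0.033, -0.955]]
wrist_force: [-0.1, -1.0, -1.7]
grip_width: 0.0226
grasp_force: 58.9
```

Run:
```python
from h import *
import cv2
t=r.snapshot("top")[:,:,::-1];s=r.snapshot("side")[:,:,::-1]
cv2.imwrite("pics/e_top.png",t);cv2.imwrite("pics/e_side.png",s)
f=lambda im,x,y,w,h,k:cv2.resize(np.clip(im[y:y+h,x:x+w].astype(float)*1.8+20,0,255).astype(np.uint8),None,fx=k,fy=k)
cv2.imwrite("pics/e.png",np.hstack([f(t,240,220,200,200,2),f(s,320,60,200,200,2)]))
o=r.get_obs();print(o["joints"])
```

```text
[-0.03146321  0.32840308  1.42371444 -0.040858    1.68384658  1.54545447]
```

View pics/e.png

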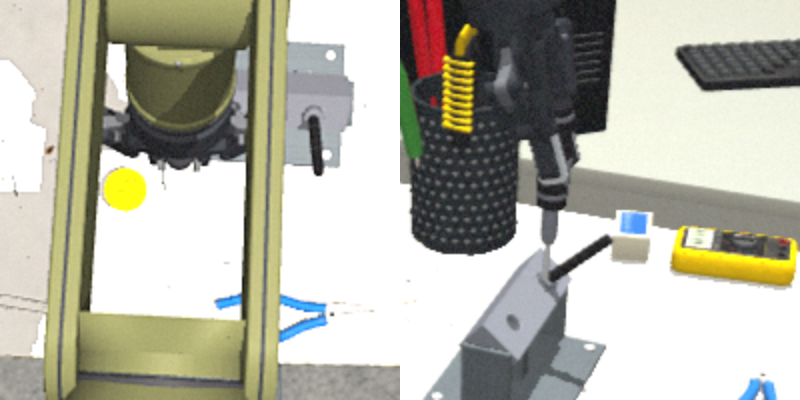

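The driver is held and nearly upright, the scriber is still in its bay and the jar hasn't moved. Next I'll move over the screw.

Emit:
step_arm --pt "15 9.6 -30 -2.5 0.5 0 -0.2" --pt "15 9.6 -30 -2.5 0.5 0 -0.2" --pt "15 9.6 -30 -2.5 0.5 0 -0.2" --pt "15 9.6 -30 -2.5 0.4 0 0" --pt "15 9.6 -30 -2.5 0 0 0" --pt "15 9.6 -30 -2.5 0 0 0" --pt "15 9.6 -30 -2.5 0 0 0" --pt "15 9.6 -30 -2.5 0 0 0" --pt "15 0 0 0 0 0 0" --pt "15 0 0 0 0 0 0"

```text
time_s: 16.92
position: [0.5758, 0.2515, 0.2786]
tool_rot: [[0.957, 0.001, -0.291], [0.001, -1.0, 0.001], [-0.291, -0.001, -0.957]]
wrist_force: [-0.8, -0.0, -1.3]
grip_width: 0.0226
grasp_force: 59.0
```

Run:
```python
from h import *
import cv2
t=r.snapshot("top")[:,:,::-1];s=r.snapshot("side")[:,:,::-1]
cv2.imwrite("pics/f_side.png",s)
f=lambda im,x,y,w,h,k:cv2.resize(np.clip(im[y:y+h,x:x+w].astype(float)*1.8+20,0,255).astype(np.uint8),None,fx=k,fy=k)
cv2.imwrite("pics/f.png",np.hstack([f(t,160,200,100,150,4),f(s,240,220,100,150,4)]))
o=r.get_obs();print(o["joints"])
```

```text
[0.29525691 0.50908854 1.134845   0.08825748 1.77939514 1.87212668]
```

View pics/f.png

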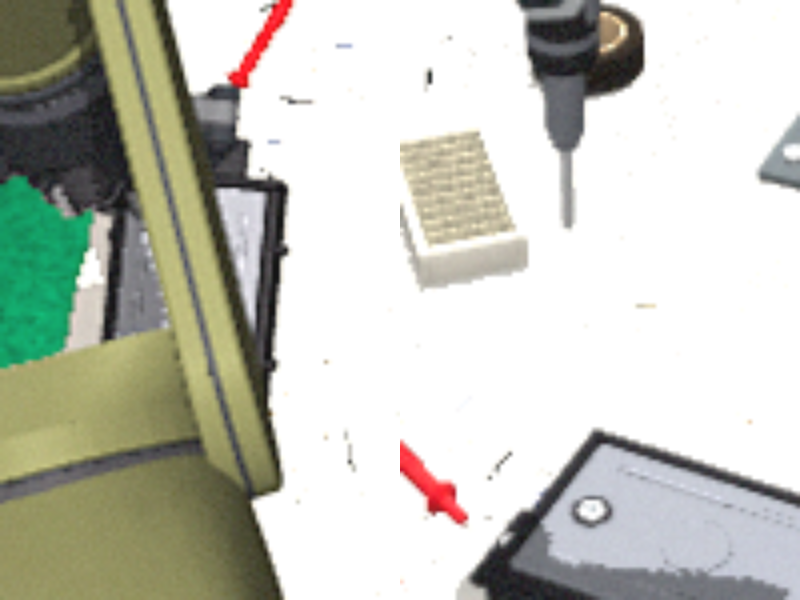

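The side view shows the driver with its tip at (282,277) and the top of the bit at (280.5,257). The screw is at (288,347.5) in the flush cover. The arm hides the driver from the top camera.

Run:
```python
from h import *
np.set_printoptions(precision=4,suppress=True)
def proj(n,P):
    c=r.get_calibration(n);f=240/np.tan(np.radians(c["fov_y"]/2));q=np.array(c["rotation"]).T@(P-c["origin"]);return np.array([c["cx"]+f*q[0]/q[2],c["cy"]+f*q[1]/q[2]])
def py(u,v,y):
    o,d=ray("side",u,v);return o+d*(y-o[1])/d[1]
print("screw",plane("side",288,347.5,.0395))
tip=py(282,277,.2515);top=py(280.5,257,.2515);print(tip,top)
o=r.get_obs();p=np.array(o["position"]);R=np.array(o["tool_rot"])
u=R@np.array([-.299,-.002,-.955]);print("pred u",u,"pred tip",p-.118*u,proj("side",p-.118*u),proj("side",p-.083*u))
# line fit of steel bit/nose in side image
import cv2
g=cv2.cvtColor(cv2.imread("pics/f_side.png"),cv2.COLOR_BGR2GRAY)[238:277,270:295]
m=g<150
rows=[(v+238,270+np.flatnonzero(m[v]).mean()) for v in range(39) if m[v].any()]
print(np.polyfit(*np.array(rows).T,1),rows[0],rows[-1])
a=proj("side",tip);b=proj("side",tip+[0,0,.07]);print("vertical slope",(b-a)[0]/(b-a)[1])
```

```text
screw [0.5749 0.2543 0.0395]
[0.5787 0.2515 0.1658] [0.5789 0.2515 0.199 ]
pred u [-0.0083  0.0003  1.0007] pred tip [0.577  0.2512 0.1604] [283.3946 280.3282] [282.2424 259.4146]
[ -0.0246 287.6554] (238, np.float64(282.5)) (276, np.float64(281.5))
vertical slope 0.06561974718435862
```

Run:
```python
import cv2,numpy as np
g=cv2.cvtColor(cv2.imread("pics/f_side.png"),cv2.COLOR_BGR2GRAY).astype(float)
out=[]
for v in range(242,280):
    w=np.clip(150-g[v,272:292],0,None) if v<300 else 0
    w=np.clip(np.median(g[v,[270,271,293,294]])-15-g[v,272:292],0,60)
    if w.sum()>20: out.append((v,272+(w*np.arange(20)).sum()/w.sum(),(w>30).sum()))
for a in out[::2]:print("%d %.2f %d"%a)
a=np.array([q for q in out if 243<=q[0]<=276]);print(np.polyfit(a[:,0],a[:,1],1),np.polyfit(a[a[:,0]>258][:,0],a[a[:,0]>258][:,1],1))
```

```text
242 283.48 17
244 282.22 15
246 280.60 12
248 280.58 11
250 280.59 12
252 280.63 10
254 280.69 9
256 280.77 8
258 280.75 4
260 281.13 4
262 281.13 4
264 281.11 4
266 281.11 4
268 281.44 4
270 281.41 4
272 281.42 4
274 281.43 4
276 281.42 4
[1.21293598e-02 2.77968096e+02] [2.92559758e-02 2.73452569e+02]
```

Emit:
step_arm --pt "15 0 -3 0 0 -1.3 0" --pt "15 4 0 12 0 0 0" --pt "15 4 0 12 0 0 0" --pt "15 4 0 12 0 0 0" --pt "15 4 0 12 0 0 0" --pt "15 4 0 12 0 0 0" --pt "15 3 0 10.5 0 0 0" --pt "15 0 0 0 0 0 0" --pt "15 0 0 0 0 0 0" --pt "15 0 0 0 0 0 0"

```text
time_s: 18.27
position: [0.5768, 0.2557, 0.2042]
tool_rot: [[0.95, 0.001, -0.312], [0.001, -1.0, 0.002], [-0.312, -0.002, -0.95]]
wrist_force: [-0.5, 0.2, -0.5]
grip_width: 0.0224
grasp_force: 59.0
```

Run:
```python
from h import *
import cv2
s=r.snapshot("side")[:,:,::-1]
cv2.imwrite("pics/g_side.png",s)
f=lambda im,x,y,w,h,k:cv2.resize(np.clip(im[y:y+h,x:x+w].astype(float)*1.5+20,0,255).astype(np.uint8),None,fx=k,fy=k)
cv2.imwrite("pics/g.png",f(s,220,230,160,145,4))
```

```text
(no output)
```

View pics/g.png

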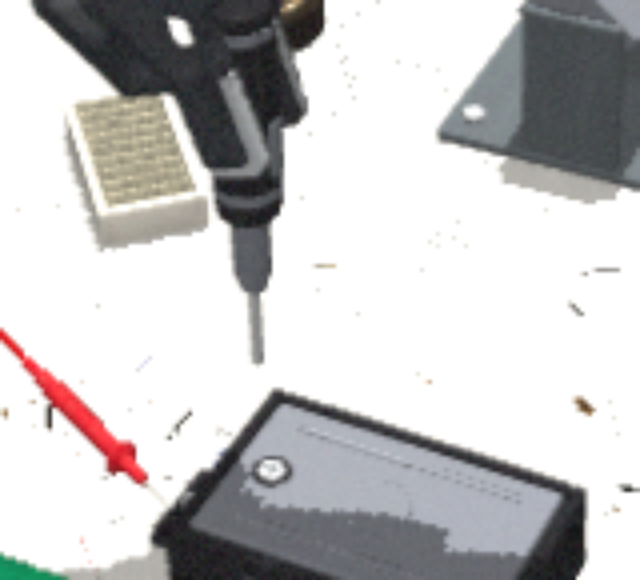

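The side view shows the tip at (284.5,320.5) above the screw at (288,347.5). The bit's slope in the image is about 0.07, close to vertical.

Run:
```python
from h import *
o,d=ray("side",284.5,320.5)
print(o+d*(.2552-o[1])/d[1])
c=r.get_calibration("side");f=240/np.tan(np.radians(c["fov_y"]/2))
for z in(.09,.14):
    q=np.array(c["rotation"]).T@(np.array([.5755,.2545,z])-c["origin"]);print(c["cx"]+f*q[0]/q[2],c["cy"]+f*q[1]/q[2])
print(r.get_obs()["joint_vel"])
```

```text
[0.57725211 0.2552     0.09161757]
285.8919405266254 321.3640902022523
284.11380085088865 293.77365220542697
[-9.30544438e-04 -1.25237222e-04  2.94091262e-03 -4.73148310e-05
 -1.62453649e-03 -8.04304530e-05]
```

Emit:
step_arm --pt "15 -1 1 1.8 0 0 0" --pt "15 0 0 0 0 0 0" --pt "15 0 0 0 0 0 0" --pt "15 0 0 0 0 0 0" --pt "15 0 0 0 0 0 0"

```text
time_s: 18.95
position: [0.5749, 0.2546, 0.2021]
tool_rot: [[0.95, 0.001, -0.313], [0.001, -1.0, 0.002], [-0.313, -0.002, -0.95]]
wrist_force: [0.1, -0.4, -1.5]
grip_width: 0.0226
grasp_force: 59.0
```

```bash
python3 -c "
from plant import r
print(r.close_job())"
```

```text
the job is handed in; nothing more can be done
None
```

I handed the job in at about 19 s with the cover pressed home and the driver held still and upright, its bit tip about 5 cm above the screw (within about 2 mm by the side camera); I saw no sign that the scriber or the other things had moved, and the hand-in returned no verdict.

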